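# Fit the stop pin and hold the chain tensioner wound against it

### The arm

A 7-joint arm with a two-finger parallel gripper is mounted at the origin on the work surface. World frame = base frame: x ahead of the robot, y to its left, z up, the work surface at z = 0. Lengths are in m, angles in degrees, forces in N, time in s.
With the tool pointing down it reaches from about 0.425 to 0.925 m from the base axis. Payload 6.8 kg.
Tool frame: the origin (TCP) lies on the centre line of the jaws, within the pads' length; the fingertips stand 8 mm ahead of it and the grasp point (between the pads) lies 11 mm behind it (arm.tips_ahead is the distance from the TCP to the fingertips, in m); z points along the fingers, y is the direction in which the jaws open and shut (so a half turn about z gives the same grasp; the last joint's range is limited). The gripper opens to 88 mm and grips with 3 to 60 N. Pads are 20 mm wide; open, the fingers measure 115 mm over their backs; the gripper's body (75 mm by 178 mm) begins 61 mm behind the grasp point.
Start: joints at [-78.616, 27.33, 1.283, 89.118, -0.659, 63.558, -4.761], TCP at [0.204, 0.643, 0.231] pointing down, gripper open.
Joint ranges: [-169.35, 169.35], [-19.33, 120.38], [-80.79, 83.38], [13.8, 139.57], [-78.32, 258.32], [9.67, 109.79], [-169.56, 169.56]. Speed limits (degrees/s): [136.94, 136.94, 180, 180, 180, 180, 180].

### API

Orientations are given as a 3x3 rotation matrix whose columns are the frame's x, y, z axes.
In Python, from workcell import arm gives the robot as it stands.
- The arm moves only by the tool play_rows, never from a script. Its argument "deltas" is text: rows parted by semicolons, each of 7 numbers parted by spaces: the turn, a rotation vector about the tool's x, y, z in degrees, then the shift along the tool's x, y, z in m, then the closure in counts, from 0 (fully open) to 255 (shut). In form: wx wy wz tx ty tz claw; .... A call has 1 to 12 rows; each row shifts and turns the commanded pose from where the row before left it, along the tool's axes as they then stand; what a row does not reach is not made up. A row lasts 1/10 s, in which the tool goes at most 50 mm and 8.59 degrees, less where a joint would pass 70% of its speed; a pose out of reach is approached as far as the arm can. A call is refused whole if a number of a shift passes 0.05 or a number of a turn 8.59, either way. A call with a gripper value outside its range is refused whole. The fingers move at their own pace and stop on an object; "squeeze" is the grip in N (left out, the last holds). Time passes only in rows, so rows that do not move let the fingers close. It gives the time, the measured TCP pose, the force and the opening at its end, in the units of the state.
- arm.state(): the state, without advancing time (a new reading comes with each control period).
- arm.snapshot(name): name is "side" or "top"; returns the picture (480x640x3 uint8, red, green, blue); there is no depth.
- arm.calibration(name): a dict with "fx", "fy", "cx", "cy" (pixels), "k1" (the pictures are not rectified: a ray, as slopes to the right and down, at radius r is drawn at 1 + k1 r^2 times it, then the intrinsics apply), "R" (3x3) and "t" (3): a world point X has camera coordinates R X + t. Camera axes: x right, y down, z forward; pixel columns grow to the right and rows downward; lengths in m; the calibration is good to about 2 mm. A picture is of the moment at which its call begins. calibration takes no time and is no camera call.
- arm.close_job(): hands the job in, once; it reports no verdict.
The state is a dict: "time": time; "q": joint angles; "dq": joint speeds; "joint_torque": joint torques, N m; "tcp_pos": TCP position; "eef_rot": TCP orientation; "contact_force": force on the tool from outside, world axes, zero at the start; "torque": the same for the moment, N m; "width": finger opening in m.
Only numpy, scipy, OpenCV 4.12 (cv2) and the standard library are available. Lean on these libraries where they do the work, as an engineer would, in place of code of your own. Each camera call takes 0.05 s, during which the arm holds its last target.

### The job

Take the steel pin with the blue band out of the wooden rack, stand it upright, fully down, in the blue cup on the chain tensioner's base plate, and let go of it. Then swing the spring-loaded cage arm, which has an orange knob for this, forward (clockwise seen from above) until it presses against that pin, and finish while still holding it firmly there, wound against its spring, without touching the pin. Leave the other two rods, the blue can and the roll of tape where they are.

Things in the scene. Friction and masses are not known exactly. Their poses are not given: they have to be found in the camera images.
- fixture: Chain tensioner, fixed: grey base plate 190 x 180 x 12 mm (x -90 to 100, y -55 to 125 mm in this frame), with a dark round pivot body 57 mm across, the blue cup, and an aluminium hanger over the pivot (x within 25 mm, y -45 to 5 mm, top 97 mm above the bench). Origin on the pivot axis at bench height, z up.
- cage (a joint): Cage arm angle (rad) about the upright axis through fixture's origin: 0 at rest, growing clockwise from above, end stop 1.3. At q it points along 2.18 - q (counter-clockwise from fixture x). The spring drives it to 0: 2 N at the knob at q = 0, 6 N at 0.95. It meets the fitted pin at q of 0.95 to 1.02.
- cage_mid (a point): Middle of the cage arm, 85 mm from the pivot axis, 72 mm above the bench. The arm is a steel double plate with two black toothed wheels, 22 mm wide (wheels 38 mm), from 62 to 82 mm above the bench; a fitted pin touches its side here.
- cage_knob (a point): Centre of the orange upright knob at the free end of the cage arm: 16 mm diameter, 45 mm tall, from 82 to 127 mm above the bench; this point is 104.5 mm above the bench and 150 mm from the pivot axis. The knob is round and fixed to the arm.
- cup_in (a point): Centre of the inner floor of the blue cup that takes the pin, 14 mm above the bench. Hole 17 mm across, 38 mm deep; cup 32 mm outside. Fixed to fixture, upright.
- cup_rim (a point): Centre of the mouth of the blue cup, 52 mm above the bench.
- pin: The stop pin: bright steel rod with a blue band near its top, 14 mm diameter, 110 mm long, about 0.12 kg, its foot tapered over the last 3 mm. Origin at the centre of its foot, z along it to its top. Starts standing in one of the three rack holes, its foot 10 mm above the bench, its upper 80 mm free.
- pin_mid (a point): Centre of the pin, half-way along, 55 mm above its foot; z along the pin.
- pin_foot (a point): Centre of the pin's foot.
- rack: Fixed light-wood rack block 60 x 190 mm, 40 mm tall, with three holes 17 mm across and 30 mm deep in a row along its y axis, 60 mm apart. Origin at the centre of its underside.
- brassrod_mid (a point): Centre of the brass rod (14 mm diameter, 95 mm long) standing in another rack hole. Leave alone.
- blackrod_mid (a point): Centre of the black rod (14 mm diameter, 110 mm long) standing in another rack hole. Leave alone.
- can: Blue can, 84 mm across, 75 mm tall, origin at the centre of its underside. Leave alone.
- tape: Grey roll of tape lying flat, 96 mm across, 48 mm tall, origin at the centre of its underside. Leave alone.

How it is judged (in metres and radians):
On the way:
1. the pin stands fully down in the blue cup, let go, the cage arm still at rest (horizontal distance between pin_foot and cup_in below 0.007 m and z of pin_foot in the frame of cup_in below 0.006 m and angle between pin_mid's own z axis and vertical below 0.14 rad and contact force between the fingers and pin below 0.3 N and value of joint cage below 0.5 rad), for 0.2 s.
At the end, for the whole second after the job is handed in: Pin in the blue cup: foot within 6 mm of its floor and 7 mm of its centre, tilt under 0.14 rad, fingers off it. Cage arm at 0.87 to 1.08 rad, still (under 0.1 rad/s), pressing the pin with over 1 N, the fingers on the cage arm with over 2 N (horizontal distance between pin_foot and cup_in below 0.007 m and z of pin_foot in the frame of cup_in below 0.006 m and angle between pin_mid's own z axis and vertical below 0.14 rad and contact force between the fingers and pin below 0.3 N and value of joint cage between 0.87 and 1.08 rad and velocity of joint cage between -0.1 and 0.1 rad/s and contact force between cage and pin above 1 N and contact force between the fingers and cage above 2 N); the arm keeps its last pose, push and grip.
It fails at once if the brass rod is disturbed (moved over 25 mm) (distance of brassrod_mid from where it was at the start of the episode above 0.025 m).
It fails at once if the black rod is disturbed (moved over 25 mm) (distance of blackrod_mid from where it was at the start of the episode above 0.025 m).
It fails at once if the can is disturbed (moved over 25 mm) (distance of can from where it was at the start of the episode above 0.025 m).
It fails at once if the tape is disturbed (moved over 25 mm) (distance of tape from where it was at the start of the episode above 0.025 m).
It also fails if it takes over 64 s, if anything falls off the work surface, if the arm or the gripper's body presses on something with over 40 N, if the wrist force passes 120 N, or if a joint passes its speed limit or range.

## Working session

There is one attempt and no reset: what is moved stays moved. The work goes in short steps, Python scripts to look and compute and a tool call to move; the robot and the scene stay as the last step left them, time stands still between calls to the robot, and variables do not carry over. Pictures are saved under pics/ and viewed, and the job is handed in when it is done.

Besides the shell and the picture viewer there is one more tool, called as name(argument=value, ...) on one line, values as JSON. play_rows: Moves the arm, as the interface text tells. Its arguments: {"type":"object","properties":{"deltas":{"type":"string"},"squeeze":{"type":"number"}},"required":["deltas"]}

```bash
mkdir -p pics; ls; python3 - <<'E'
from workcell import arm
import cv2
for n in("side","top"):
    cv2.imwrite(f"pics/{n}0.png",arm.snapshot(n)[:,:,::-1])
    print(n,arm.calibration(n))
s=arm.state();print({k:s[k] for k in("time","tcp_pos","eef_rot","width","contact_force")}, arm.tips_ahead)
E
```

```text
pics
side {'fx': 446.94504923980685, 'fy': 446.94504923980685, 'cx': 324.7335854231442, 'cy': 243.10344658442028, 'k1': -0.037743957554212, 'R': array([[-0.95694355, -0.29027212,  0.00106764],
       [-0.14749681,  0.48308009, -0.86306333],
       [ 0.25000747, -0.82606036, -0.50509459]]), 't': array([0.55755606, 0.18550124, 0.74048044])}
top {'fx': 552.0435132043119, 'fy': 552.0435132043119, 'cx': 315.2150512654283, 'cy': 237.48560503509634, 'k1': -0.1697916768695929, 'R': array([[-0.01125667, -0.99988741,  0.00992201],
       [-0.99902385,  0.01082197, -0.04282797],
       [ 0.04271577, -0.01039442, -0.99903319]]), 't': array([-0.0348538 ,  0.57780601,  1.39455295])}
{'time': 0.1, 'tcp_pos': array([0.20368981, 0.64301055, 0.22980546]), 'eef_rot': array([[-9.53323994e-01,  3.01949066e-01, -3.53509920e-04],
       [ 3.01949249e-01,  9.53322805e-01, -1.51004278e-03],
       [-1.18946939e-04, -1.54630207e-03, -9.99998797e-01]]), 'width': 0.08744512150550565, 'contact_force': array([-0.45049407,  0.56455104,  0.03340117])} 0.008
```

View pics/side0.png

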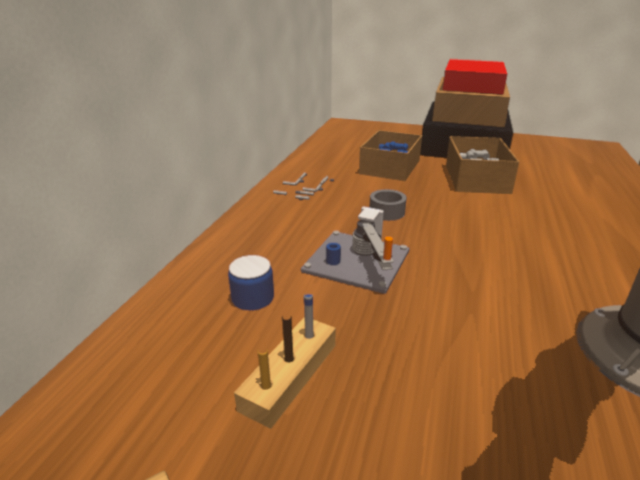

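View pics/top0.png

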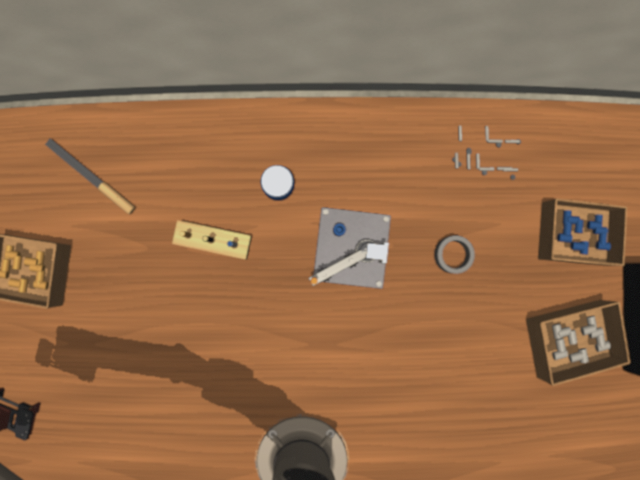

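The top view shows the rack at about (212,240) with the blue-banded pin at its right end (233,243). The cup is at (340,229), the knob at (314,281) and the pivot/hanger at (376,251). In the side view the pin's top is at (309,298). I'll zoom in next.

```bash
python3 - <<'E'
import cv2,numpy as np
t=cv2.imread("pics/top0.png");s=cv2.imread("pics/side0.png")
cv2.imwrite("pics/topz.png",cv2.resize(t[190:300,165:405],None,fx=3.3,fy=3.3,interpolation=cv2.INTER_CUBIC))
cv2.imwrite("pics/sidez.png",cv2.resize(s[195:425,225:425],None,fx=2.6,fy=2.6,interpolation=cv2.INTER_CUBIC))
E
```

```text
(no output)
```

View pics/topz.png

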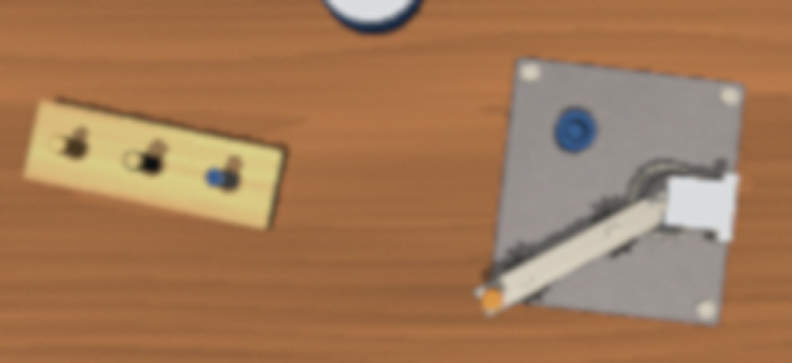

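View pics/sidez.png

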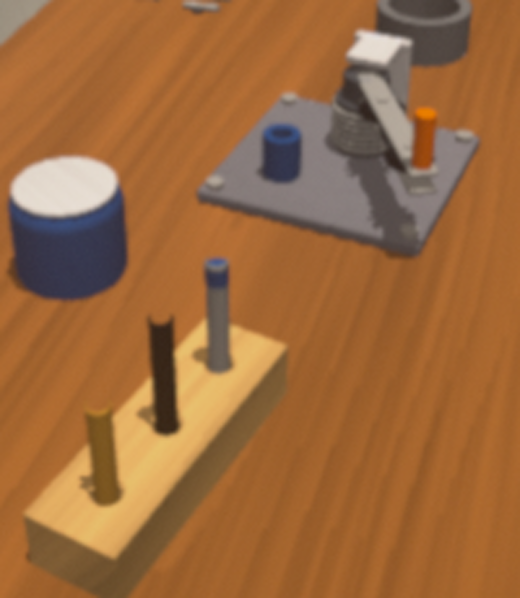

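```bash
cat >h.py <<'E'
import numpy as np,cv2
from workcell import arm
def ray(n,uv):
    c=arm.calibration(n);K=np.array([[c['fx'],0,c['cx']],[0,c['fy'],c['cy']],[0,0,1]])
    # model: x_d = x(1+k1 r^2) = OpenCV k1
    p=cv2.undistortPoints(np.array(uv,float).reshape(-1,1,2),K,np.array([c['k1'],0,0,0,0.]),None,None,None)[:,0]
    d=np.c_[p,np.ones(len(p))]@c['R'];return -c['R'].T@c['t'],d
def onz(n,uv,z):
    o,d=ray(n,uv);return o+d*((z-o[2])/d[:,2])[:,None]
def proj(n,X):
    c=arm.calibration(n);K=np.array([[c['fx'],0,c['cx']],[0,c['fy'],c['cy']],[0,0,1]])
    return cv2.projectPoints(np.array(X,float).reshape(-1,1,3),cv2.Rodrigues(c['R'])[0],c['t'],K,np.array([c['k1'],0,0,0,0.]))[0][:,0]
def tri(u1,u2):
    o1,d1=ray("top",[u1]);o2,d2=ray("side",[u2]);d1=d1[0];d2=d2[0]
    ab=np.linalg.lstsq(np.c_[d1,-d2],o2-o1,rcond=None)[0]
    a=o1+d1*ab[0];b=o2+d2*ab[1];return (a+b)/2,np.linalg.norm(a-b)
def blobs(im,lo,hi,amin=4):
    m=cv2.inRange(cv2.cvtColor(im,cv2.COLOR_BGR2HSV),np.array(lo),np.array(hi))
    n,l,st,ce=cv2.connectedComponentsWithStats(m)
    return m,[(ce[i].round(2),st[i].tolist()) for i in range(1,n) if st[i][4]>=amin]
E
python3 - <<'E'
from h import *
t=cv2.imread("pics/top0.png");s=cv2.imread("pics/side0.png")
for nm,im in(("top",t),("side",s)):
    print(nm,"blue",[b for b in blobs(im,(100,90,40),(130,255,255))[1] if b[0][0]<430])
    print(nm,"orange",[b for b in blobs(im,(8,200,215) if nm=="top" else (5,200,200),(22,255,255))[1]])
m,b=blobs(t,(20,60,150),(32,200,255),50);print("rack",b)
def quad(m,bl,z):
    n,l,_,_=cv2.connectedComponentsWithStats(m);i=l[int(bl[0][1]),int(bl[0][0])]
    x=[(k) for k in range(1,n) if (l==k).sum()==bl[1][4]][0]
    r=cv2.minAreaRect(np.argwhere(l==x)[:,::-1].astype(np.float32));bx=cv2.boxPoints(r)
    P=onz("top",bx,z);print(bx.round(1).tolist(),P.round(4).tolist(),[np.linalg.norm(P[i]-P[i-1]).round(4) for i in range(4)],P.mean(0).round(4))
for x in b:
    if 170<x[0][0]<260:quad(m,x,.04)
m,b=blobs(t,(0,0,100),(180,40,180),500);print("plate",b)
E
```

```text
top blue [(array([282.09, 195.88]), [271, 190, 21, 9, 33]), (array([338.94, 229.14]), [334, 224, 11, 12, 106]), (array([229.7, 243.3]), [228, 242, 4, 4, 10])]
top orange []
side blue [(array([394.18, 146.11]), [380, 142, 27, 10, 152]), (array([333.18, 246.77]), [327, 243, 13, 8, 82]), (array([251.2 , 279.78]), [230, 270, 41, 16, 217])]
side orange [(array([388.37, 237.96]), [385, 236, 8, 5, 27])]
rack [(array([212.53, 238.98]), [174, 223, 76, 35, 1410])]
[[172.39999389648438, 241.1999969482422], [177.5, 218.60000610351562], [250.5, 235.10000610351562], [245.39999389648438, 257.79998779296875]] [[0.5707, 0.3193, 0.04], [0.6276, 0.3062, 0.04], [0.5838, 0.121, 0.04], [0.5274, 0.1342, 0.04]] [np.float64(0.1901), np.float64(0.0585), np.float64(0.1904), np.float64(0.058)] [0.5774 0.2202 0.04  ]
plate [(array([317.12,  42.75]), [0, 0, 640, 95, 55273]), (array([347.76, 234.56]), [314, 208, 76, 70, 2794]), (array([360.59, 273.23]), [320, 255, 66, 33, 1133])]
```

```bash
python3 - <<'E'
from h import *
t=cv2.imread("pics/top0.png");s=cv2.imread("pics/side0.png")
hsv=cv2.cvtColor(t,cv2.COLOR_BGR2HSV)
print("cup top blob",onz("top",[[339.4,229.6]],.052).round(4), "pin blob", onz("top",[[229.7,243.3]],.12).round(4))
print("pin expected top px",proj("top",[[.5637,.1618,.12]]),"side",proj("side",[[.5637,.1618,.12],[.5637,.1618,.04]]))
# plate mask
S=hsv[...,1];roi=np.zeros_like(S);roi[195:300,300:405]=1
m=((S<70)&(roi>0)).astype(np.uint8)
m=cv2.morphologyEx(m,cv2.MORPH_OPEN,np.ones((3,3)))
def line(pts):
    vx,vy,x,y=cv2.fitLine(np.array(pts,np.float32),cv2.DIST_HUBER,0,.01,.01).ravel();return np.cross([x,y,1],[x+vx,y+vy,1])
top=[(u,np.argmax(m[:,u])-.5) for u in range(326,386)]
bot=[(u,m.shape[0]-1-np.argmax(m[::-1,u])+.5) for u in range(332,378)]
lef=[(np.argmax(m[v])-.5,v) for v in range(214,256)]
rig=[(m.shape[1]-1-np.argmax(m[v,::-1])+.5,v) for v in list(range(222,238))+list(range(268,282))]
L=[line(a) for a in(top,rig,bot,lef)]
C=[]
for i in range(4):
    c=np.cross(L[i],L[(i+1)%4]);C.append(c[:2]/c[2])
P=onz("top",C,.012);print(np.round(C,1).tolist());print(P.round(4),[np.linalg.norm(P[(i+1)%4]-P[i]).round(4) for i in range(4)])
print("center",P.mean(0))
# orange in top
m2=cv2.inRange(hsv[270:295,300:330],np.array((8,150,190)),np.array((22,255,255)));a=np.argwhere(m2);print(len(a),a.mean(0)[::-1]+[300,270] if len(a) else None, hsv[276:286,308:320].tolist()[5])
E
```

```text
cup top blob [[ 0.5946 -0.101   0.052 ]] pin blob [[0.5612 0.1618 0.12  ]]
pin expected top px [[229.68522878 242.26156088]] side [[306.06889231 293.12920698]
 [307.07146831 332.65016241]]
[[390.4, 215.1], [382.4, 288.2], [312.4, 280.2], [321.3, 206.8]]
[[ 0.6329 -0.2349  0.012 ]
 [ 0.4459 -0.2113  0.012 ]
 [ 0.4686 -0.0328  0.012 ]
 [ 0.6557 -0.0576  0.012 ]] [np.float64(0.1885), np.float64(0.18), np.float64(0.1887), np.float64(0.1788)]
center [ 0.55077555 -0.13417448  0.012     ]
20 [313.25 280.35] [[13, 146, 150], [13, 141, 150], [14, 147, 165], [15, 163, 193], [16, 170, 212], [17, 171, 216], [17, 170, 216], [17, 166, 216], [15, 136, 213], [14, 84, 209], [16, 45, 206], [17, 35, 197]]
```

```bash
python3 - <<'E'
from h import *
s=cv2.imread("pics/side0.png");t=cv2.imread("pics/top0.png")
print(proj("side",[[.5946,-.101,.052],[.5637,.1618,.12],[.4718,-.0354,.127],[.4718,-.0354,.082]]).round(1))
print("top knob obs",onz("top",[[313.5,280.5]],.127), proj("top",[[.4718,-.0354,.127]]))
a=cv2.resize(s[225:275,315:405],None,fx=8,fy=8,interpolation=cv2.INTER_CUBIC)
b=cv2.resize(s[285:350,275:345],None,fx=8,fy=8,interpolation=cv2.INTER_CUBIC)
cv2.imwrite("pics/za.png",a);cv2.imwrite("pics/zb.png",b)
E
```

```text
[[333.2 245.1]
 [306.1 293.1]
 [387.9 237.2]
 [386.2 257.9]]
top knob obs [[ 0.47197135 -0.03490423  0.127     ]] [[313.71303975 280.57092826]]
```

View pics/za.png

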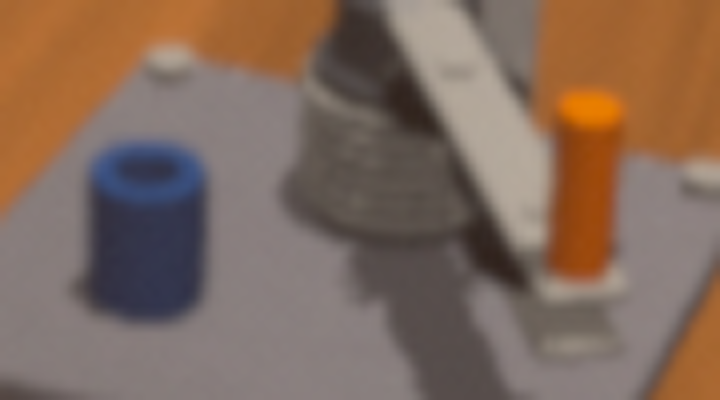

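View pics/zb.png

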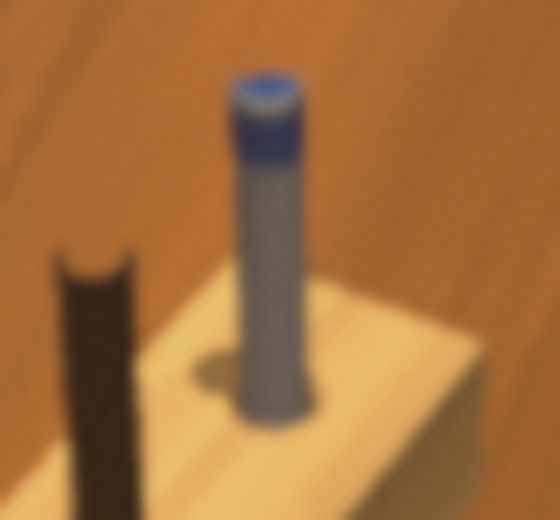

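```bash
python3 - <<'E'
from h import *
s=cv2.imread("pics/side0.png");t=cv2.imread("pics/top0.png")
print(proj("side",[[.5274,.1342,.04],[.5838,.121,.04]]).round(1), "obs 335.6,328.1  303.8,317.5")
print(tri((229.7,243.3),(308.2,296.6)),tri((339.2,229.3),(333.5,246.5)))
b=cv2.resize(t[220:262,170:255],None,fx=9,fy=9,interpolation=cv2.INTER_CUBIC)
cv2.imwrite("pics/zc.png",b)
E
```

```text
[[333.1 326.2]
 [303.6 315. ]] obs 335.6,328.1  303.8,317.5
(array([0.56082001, 0.16239462, 0.1144626 ]), np.float64(0.0012835057065619026)) (array([ 0.59476259, -0.10094791,  0.04849814]), np.float64(0.001682539250504579))
```

View pics/zc.png

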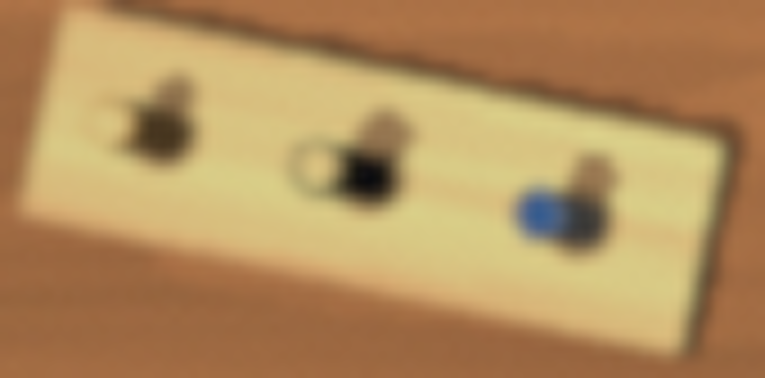

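The top view gives the pin at (0.561, 0.162). The rack, cup, knob and plate sizes all agree with their given values. The side camera reads about 4 mm low. I'll turn the jaws across the rack row first.

play_rows(deltas="0 0 8.56 0 0 0 0;0 0 8.56 0 0 0 0;0 0 8.56 0 0 0 0;0 0 8.56 0 0 0 0;0 0 8.56 0 0 0 0;0 0 8.56 0 0 0 0;0 0 8.56 0 0 0 0;0 0 8.56 0 0 0 0;0 0 8.56 0 0 0 0;0 0 8.56 0 0 0 0;0 0 0 0 0 0 0")

```text
time: 1.2
tcp_pos: [0.2036, 0.6433, 0.2301]
eef_rot: [[0.229, 0.973, 0.0], [0.973, -0.229, -0.001], [-0.001, 0.0, -1.0]]
contact_force: [0.1, -0.5, -0.7]
width: 0.088
```

```bash
cat >g.py <<'E'
from h import *
import sys
def go(x,y,z):
    s=arm.state();d=s['eef_rot'].T@(np.array([x,y,z])-s['tcp_pos'])
    print("t",round(float(s['time']),2),"tcp",s['tcp_pos'].round(4),"y",s['eef_rot'][:,1].round(3),"z",s['eef_rot'][:,2].round(4),"F",s['contact_force'].round(2),"w",round(float(s['width']),4));print("delta tool",d.round(4))
if __name__=="__main__": go(*map(float,sys.argv[1:4]))
E
python3 g.py .5612 .162 .231
```

```text
t 1.2 tcp [0.2036 0.6433 0.2301] y [ 0.973 -0.229  0.   ] z [ 1.0e-04 -1.1e-03 -1.0e+00] F [ 0.11 -0.49 -0.75] w 0.088
delta tool [-3.865e-01  4.584e-01 -3.000e-04]
```

play_rows(deltas="0 0 0 -0.025 0.030 0 0;0 0 0 -0.025 0.030 0 0;0 0 0 -0.025 0.030 0 0;0 0 0 -0.025 0.030 0 0;0 0 0 -0.025 0.030 0 0;0 0 0 -0.025 0.030 0 0;0 0 0 -0.025 0.030 0 0;0 0 0 -0.025 0.030 0 0;0 0 0 -0.025 0.030 0 0;0 0 0 -0.025 0.030 0 0;0 0 0 -0.025 0.030 0 0;0 0 0 -0.025 0.030 0 0")

```text
time: 2.4
tcp_pos: [0.4866, 0.2679, 0.2307]
eef_rot: [[0.223, 0.975, -0.0], [0.975, -0.223, 0.0], [0.0, -0.0, -1.0]]
contact_force: [0.3, 0.3, -0.0]
width: 0.0877
```

play_rows(deltas="0 0 0 -0.025 0.030 0 0;0 0 0 -0.025 0.030 0 0;0 0 0 -0.020 0.020 0 0;0 0 0 -0.0165 0.0184 0 0;0 0 0 0 0 0 0;0 0 0 0 0 0 0")

```text
time: 3.0
tcp_pos: [0.5619, 0.1625, 0.2304]
eef_rot: [[0.226, 0.974, -0.001], [0.974, -0.226, 0.0], [-0.0, -0.001, -1.0]]
contact_force: [-0.1, 0.6, 0.1]
width: 0.0876
```

```bash
python3 g.py .5612 .162 .079; python3 - <<'E'
from h import *
for n in("side","top"):
    cv2.imwrite(f"pics/{n}1.png",arm.snapshot(n)[:,:,::-1])
E
```

```text
t 3.0 tcp [0.5619 0.1625 0.2304] y [ 0.974 -0.226 -0.001] z [-7.e-04  0.e+00 -1.e+00] F [-0.08  0.59  0.14] w 0.0876
delta tool [-0.0007 -0.0004  0.1514]
```

View pics/side1.png

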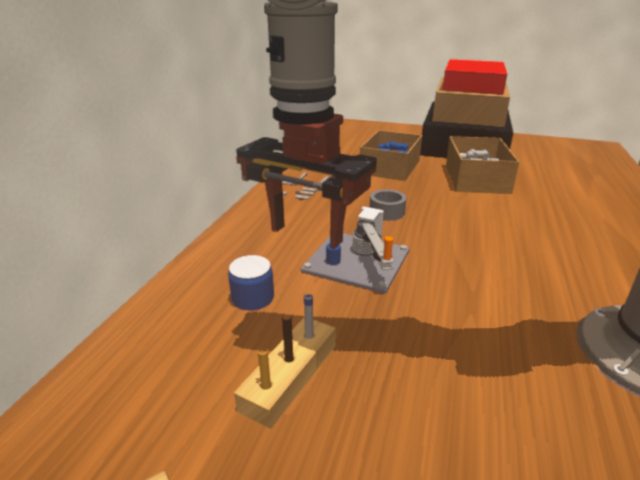

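The open fingers at (277,228) and (338,245) straddle the pin's column at u≈308, so I'm descending.

play_rows(deltas="0 0 0 -0.0007 0 0.03 0;0 0 0 0 0 0.03 0;0 0 0 0 0 0.03 0;0 0 0 0 0 0.03 0;0 0 0 0 0 0.02 0;0 0 0 0 0 0.011 0;0 0 0 0 0 0 0;0 0 0 0 0 0 0")

```text
time: 3.9
tcp_pos: [0.5622, 0.1627, 0.0804]
eef_rot: [[0.227, 0.974, 0.001], [0.974, -0.227, 0.001], [0.001, 0.001, -1.0]]
contact_force: [-0.3, 0.2, 0.4]
width: 0.088
```

play_rows(deltas="0 0 0 0 0 0 150;0 0 0 0 0 0 190;0 0 0 0 0 0 230;0 0 0 0 0 0 230;0 0 0 0 0 0 255;0 0 0 0 0 0 255;0 0 0 0 0 0 255;0 0 0 0 0 0 255", squeeze=15)

```text
time: 4.7
tcp_pos: [0.5619, 0.162, 0.0796]
eef_rot: [[0.228, 0.974, -0.0], [0.974, -0.228, -0.0], [-0.0, -0.0, -1.0]]
contact_force: [0.0, 0.5, -0.4]
width: 0.0272
```

```bash
python3 g.py .5612 .162 .079; python3 - <<'E'
from h import *
for n in("side","top"):
    im=arm.snapshot(n)[:,:,::-1]
    cv2.imwrite(f"pics/{n}2.png",cv2.resize(im[200:420,200:420],None,fx=2.6,fy=2.6) if n=="side" else im)
E
```

```text
t 4.7 tcp [0.5619 0.162  0.0796] y [ 0.974 -0.228 -0.   ] z [-1.e-04 -0.e+00 -1.e+00] F [ 0.02  0.53 -0.37] w 0.0272
delta tool [-0.0001 -0.0006  0.0006]
```

View pics/side2.png

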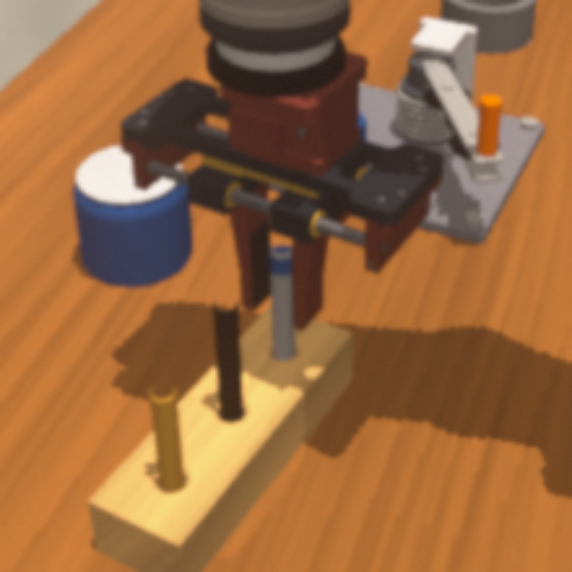

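The fingers are still closing around the pin (27 mm opening), so I'll keep going.

play_rows(deltas="0 0 0 0 0 0 255;0 0 0 0 0 0 255;0 0 0 0 0 0 255;0 0 0 0 0 0 255;0 0 0 0 0 0 255;0 0 0 0 0 0 255")

```text
time: 5.4
tcp_pos: [0.5619, 0.162, 0.0796]
eef_rot: [[0.228, 0.974, -0.0], [0.974, -0.228, 0.0], [0.0, -0.0, -1.0]]
contact_force: [1.4, -0.5, 0.2]
width: 0.0135
```

```bash
python3 g.py .5612 .162 .079; python3 - <<'E'
from h import *
for n in("side","top"):
    im=arm.snapshot(n)[:,:,::-1]
    cv2.imwrite(f"pics/{n}3.png",cv2.resize(im[250:370,250:370],None,fx=4.6,fy=4.6) if n=="side" else im)
E
```

```text
t 5.4 tcp [0.5619 0.162  0.0796] y [ 0.974 -0.228 -0.   ] z [-0.  0. -1.] F [ 1.36 -0.5   0.18] w 0.0135
delta tool [-0.0001 -0.0007  0.0006]
```

View pics/side3.png

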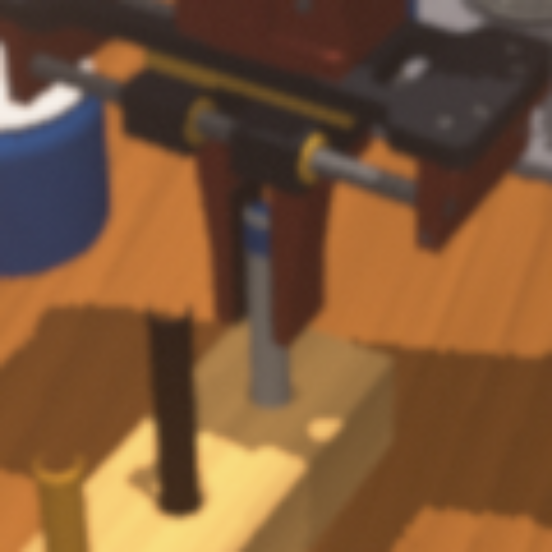

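Gripped at 13.5 mm. I'll squeeze harder and lift straight up.

play_rows(deltas="0 0 0 0 0 0 255;0 0 0 0 0 0 255;0 0 0 0 0 -0.01 255;0 0 0 0 0 -0.02 255;0 0 0 0 0 -0.025 255;0 0 0 0 0 -0.03 255;0 0 0 0 0 -0.03 255;0 0 0 0 0 -0.02 255;0 0 0 0 0 -0.01 255;0 0 0 0 0 0 255;0 0 0 0 0 0 255", squeeze=30)

```text
time: 6.6
tcp_pos: [0.5613, 0.162, 0.2239]
eef_rot: [[0.228, 0.974, -0.001], [0.974, -0.228, -0.0], [-0.001, -0.001, -1.0]]
contact_force: [-0.3, 0.4, -1.7]
width: 0.0136
```

```bash
python3 g.py .5946 -.101 .224; python3 - <<'E'
from h import *
im=arm.snapshot("side")[:,:,::-1];cv2.imwrite("pics/side4.png",im)
cv2.imwrite("pics/side4z.png",cv2.resize(im[180:330,250:370],None,fx=4,fy=4,interpolation=cv2.INTER_CUBIC))
E
```

```text
t 6.6 tcp [0.5613 0.162  0.2239] y [ 0.974 -0.228 -0.001] z [-1.1e-03 -3.0e-04 -1.0e+00] F [-0.33  0.36 -1.68] w 0.0136
delta tool [-0.2485  0.0923 -0.    ]
```

View pics/side4z.png

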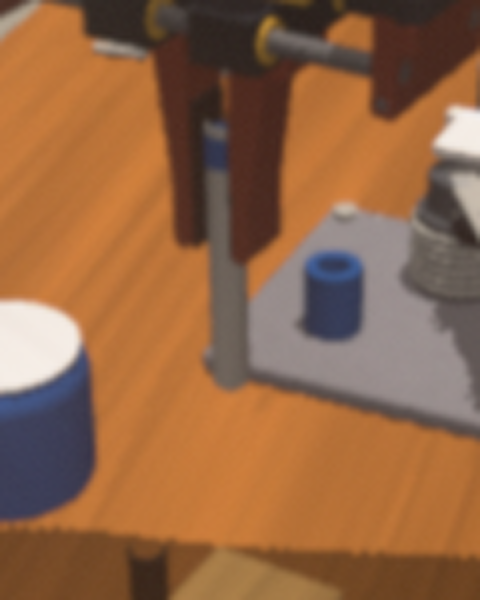

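The pin is held with its foot at about (307.5,275) and its top at (304,213). It leans slightly relative to the jaws, so I'll measure its axis.

```bash
python3 - <<'E'
from h import *
im=cv2.imread("pics/side4.png")
hsv=cv2.cvtColor(im,cv2.COLOR_BGR2HSV)
# steel pin: low saturation, rows 228..268 
L=[];R=[]
for v in range(246,268):
    row=hsv[v,292:325,1];  u=np.where(row<110)[0]
    L.append((u.min()+292,v));R.append((u.max()+292,v)) if 0 else None
    # left edge gradient subpixel
    g=np.diff(hsv[v,292:325,1].astype(float)); i=np.argmin(g[:16]); j=16+np.argmax(g[16:]) if v<244 else None
for v in (226,230,235,240,245,250,255,260,265,268,270,272,274,276): print(v,hsv[v,296:318,1].tolist())
P=proj("side",[[.5613,.162,.264],[.5613,.162,.235],[.5613,.162,.154],[.5713,.162,.154],[.5613,.172,.154]]);print(P.round(2))
E
```

```text
226 [145, 138, 125, 109, 94, 65, 48, 44, 46, 44, 56, 95, 138, 144, 152, 146, 142, 138, 145, 145, 143, 145]
230 [149, 132, 128, 112, 103, 67, 52, 48, 44, 44, 49, 82, 131, 146, 149, 147, 144, 143, 139, 141, 141, 136]
235 [151, 144, 129, 109, 95, 72, 52, 48, 46, 46, 50, 86, 129, 148, 143, 142, 146, 138, 139, 139, 148, 143]
240 [152, 149, 139, 136, 150, 130, 84, 54, 49, 45, 48, 79, 126, 149, 147, 143, 145, 144, 148, 144, 148, 165]
245 [176, 177, 178, 177, 177, 168, 120, 62, 46, 44, 46, 53, 79, 106, 123, 152, 169, 173, 175, 177, 179, 179]
250 [176, 178, 178, 177, 177, 168, 127, 67, 45, 44, 44, 44, 41, 47, 61, 112, 160, 177, 176, 152, 106, 56]
255 [174, 176, 177, 178, 176, 169, 134, 75, 47, 47, 44, 45, 43, 46, 48, 63, 64, 43, 25, 20, 20, 18]
260 [177, 176, 176, 177, 176, 169, 143, 88, 53, 46, 44, 45, 47, 46, 46, 36, 23, 23, 22, 22, 22, 22]
265 [176, 177, 177, 176, 176, 166, 133, 81, 51, 46, 46, 47, 43, 46, 48, 41, 25, 21, 22, 20, 20, 20]
268 [175, 177, 175, 173, 141, 79, 44, 40, 46, 44, 44, 44, 47, 46, 48, 42, 29, 25, 22, 20, 20, 21]
270 [175, 178, 178, 173, 149, 94, 52, 45, 46, 44, 44, 46, 45, 46, 48, 45, 31, 24, 23, 24, 22, 20]
272 [179, 175, 178, 177, 171, 151, 106, 66, 48, 44, 46, 49, 45, 44, 48, 44, 38, 32, 28, 27, 26, 27]
274 [177, 178, 178, 176, 178, 176, 160, 116, 62, 51, 48, 46, 50, 47, 50, 62, 75, 68, 58, 49, 41, 40]
276 [177, 177, 176, 178, 177, 178, 173, 157, 132, 100, 79, 67, 76, 93, 119, 150, 168, 169, 164, 156, 148, 135]
[[305.57 208.97]
 [305.99 227.56]
 [307.08 275.19]
 [300.78 274.09]
 [304.9  278.86]]
```

```bash
python3 - <<'E'
from h import *
im=cv2.imread("pics/side4.png")
cv2.imwrite("pics/z5.png",cv2.resize(im[200:285,285:330],None,fx=7,fy=7,interpolation=cv2.INTER_CUBIC))
E
```

```text
(no output)
```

View pics/z5.png

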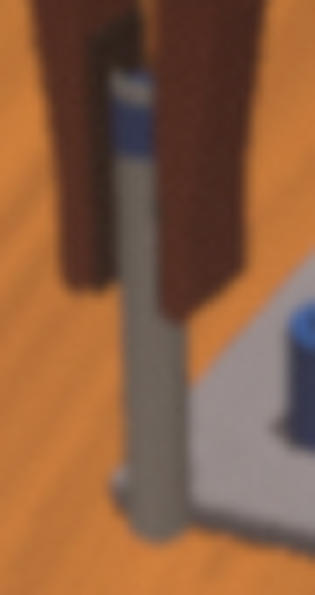

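play_rows(deltas="0 0 0 -0.015 0.0056 0 255;0 0 0 -0.025 0.0094 0 255;0 0 0 -0.025 0.0094 0 255;0 0 0 -0.025 0.0094 0 255;0 0 0 -0.025 0.0094 0 255;0 0 0 -0.025 0.0094 0 255;0 0 0 -0.025 0.0094 0 255;0 0 0 -0.025 0.0094 0 255;0 0 0 -0.025 0.0094 0 255;0 0 0 -0.020 0.007 0 255;0 0 0 -0.0105 0.004 0 255;0 0 0 0 0 0 255")

```text
time: 7.85
tcp_pos: [0.5946, -0.1007, 0.2242]
eef_rot: [[0.232, 0.973, -0.001], [0.973, -0.232, -0.001], [-0.001, -0.001, -1.0]]
contact_force: [-0.5, -0.6, -1.8]
width: 0.0138
```

play_rows(deltas="0 0 0 0 0 0.02 255;0 0 0 0 0 0.025 255;0 0 0 0 0 0.02 255;0 0 0 0 0 0.009 255;0 0 0 0 0 0 255;0 0 0 0 0 0 255")

```text
time: 8.45
tcp_pos: [0.5958, -0.0976, 0.1513]
eef_rot: [[0.227, 0.974, 0.001], [0.974, -0.227, 0.0], [0.0, 0.001, -1.0]]
contact_force: [-0.4, 0.7, -1.1]
width: 0.0135
```

```bash
python3 g.py .5946 -.101 .15; python3 - <<'E'
from h import *
im=arm.snapshot("side")[:,:,::-1];cv2.imwrite("pics/side6.png",im)
cv2.imwrite("pics/z6.png",cv2.resize(im[175:275,300:400],None,fx=6,fy=6,interpolation=cv2.INTER_CUBIC))
E
```

```text
t 8.45 tcp [ 0.5958 -0.0976  0.1513] y [ 0.974 -0.227  0.001] z [ 7.e-04  1.e-04 -1.e+00] F [-0.41  0.67 -1.05] w 0.0135
delta tool [-0.0036 -0.0004  0.0013]
```

View pics/z6.png

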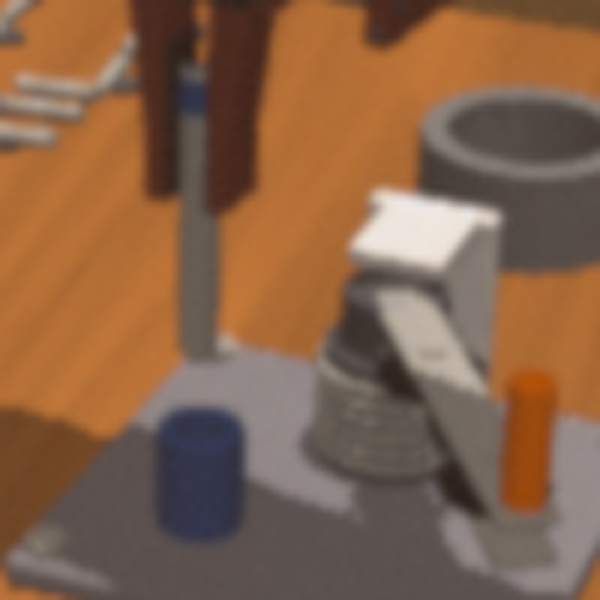

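```bash
python3 - <<'E'
from h import *
a=onz("side",[[333.1,233.3]],.0817);b=onz("side",[[333.0,246.1]],.052);print(a,b,a-b)
print(proj("side",[[.5946,-.101,.0817],[.5946,-.101,.052],[.5946,-.091,.052],[.5946,-.101,.1917]]))
im=cv2.imread("pics/side6.png")
cv2.imwrite("pics/z7.png",cv2.resize(im[180:262,318:348],None,fx=7,fy=7,interpolation=cv2.INTER_LANCZOS4))
E
```

```text
[[ 0.59449741 -0.09871798  0.0817    ]] [[ 0.59381682 -0.0967052   0.052     ]] [[ 0.00068059 -0.00201278  0.0297    ]]
[[333.3535855  232.78383945]
 [333.20212912 245.05369219]
 [331.89368436 247.37255188]
 [333.95441687 183.71708874]]
```

View pics/z7.png

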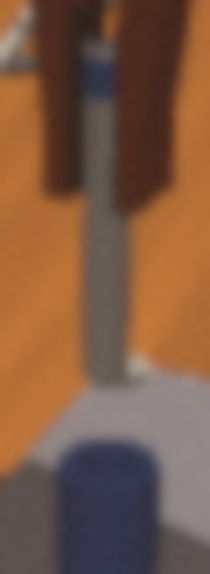

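The pin swung about 4.5° in the jaws (foot towards -y): its imaged length is short, and the foot sits about 5 mm from the TCP's vertical. I'll tilt the tool back and re-centre.

play_rows(deltas="0 2.25 0 -0.0015 0 0 255;0 2.25 0 -0.0015 0 0 255;0 0 0 0 0 0 255;0 0 0 0 0 0 255")

```text
time: 8.9
tcp_pos: [0.5951, -0.1012, 0.1514]
eef_rot: [[0.228, 0.973, 0.019], [0.971, -0.229, 0.076], [0.078, 0.001, -0.997]]
contact_force: [0.3, -0.4, -1.1]
width: 0.0137
```

```bash
python3 g.py .5946 -.101 .15; python3 - <<'E'
from h import *
im=arm.snapshot("side")[:,:,::-1];cv2.imwrite("pics/side8.png",im)
cv2.imwrite("pics/z8.png",cv2.resize(im[175:262,308:358],None,fx=7,fy=7,interpolation=cv2.INTER_LANCZOS4))
E
```

```text
t 8.9 tcp [ 0.5951 -0.1012  0.1514] y [ 0.973 -0.229  0.001] z [ 0.0192  0.0758 -0.9969] F [ 0.29 -0.42 -1.09] w 0.0137
delta tool [-0.     -0.0005  0.0014]
```

View pics/z8.png

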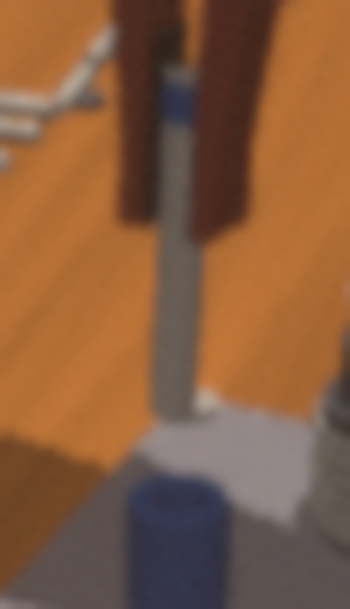

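```bash
python3 - <<'E'
from h import *
im=cv2.imread("pics/side8.png").astype(float)
def edge(p,x0):
    # subpixel half-crossings of the profile
    lo,hi=p[0],p[len(p)//2];h=(lo+hi)/2
    i=next(i for i in range(len(p)) if (p[i]-h)*(lo-h)<=0);return x0+i-1+(p[i-1]-h)/(p[i-1]-p[i])
R=im[...,2]-im[...,0]  # red minus blue: wood high, steel ~0, cup negative
for v in (216,219,222,225,228,230):
    p=R[v,322:345];l=edge(p[:20],322);r=345-1-(edge(p[::-1][:20],0));print(v,round(l,2),round(r,2),round((l+r)/2,2))
for v in (247,250,253,256,258):
    p=R[v,318:350];l=edge(p,318);r=349-edge(p[::-1],0);print("cup",v,round(l,2),round(r,2),round((l+r)/2,2))
print("col foot",R[226:244,332].round().tolist(),R[226:244,333].round().tolist())
print("col cup", im[236:262,333].round().tolist())
print(proj("side",[[.5946,-.101,.1],[.5946,-.101,.0817],[.5946,-.101,.052],[.5946,-.101,.03]]).round(2))
E
```

```text
216 329.79 336.46 333.13
219 329.62 336.35 332.99
222 329.26 336.09 332.67
225 329.14 335.7 332.42
228 328.98 335.52 332.25
230 329.05 335.94 332.49
cup 247 320.79 340.31 330.55
cup 250 326.19 339.56 332.88
cup 253 325.88 339.82 332.85
cup 256 326.0 339.64 332.82
cup 258 325.96 339.58 332.77
col foot [20.0, 18.0, 18.0, 19.0, 19.0, 19.0, 17.0, 18.0, 17.0, 15.0, 12.0, 12.0, 12.0, 12.0, 12.0, 10.0, 1.0, -19.0] [18.0, 19.0, 18.0, 18.0, 19.0, 19.0, 18.0, 18.0, 17.0, 14.0, 12.0, 10.0, 12.0, 12.0, 11.0, 10.0, 1.0, -17.0]
col cup [[129.0, 131.0, 141.0], [136.0, 136.0, 146.0], [135.0, 136.0, 147.0], [136.0, 138.0, 148.0], [135.0, 136.0, 146.0], [131.0, 131.0, 141.0], [114.0, 108.0, 115.0], [92.0, 74.0, 75.0], [80.0, 56.0, 53.0], [76.0, 54.0, 52.0], [74.0, 52.0, 51.0], [74.0, 52.0, 51.0], [78.0, 54.0, 50.0], [80.0, 56.0, 51.0], [78.0, 55.0, 51.0], [76.0, 54.0, 52.0], [75.0, 52.0, 51.0], [73.0, 52.0, 50.0], [75.0, 53.0, 52.0], [74.0, 52.0, 50.0], [75.0, 53.0, 51.0], [76.0, 54.0, 54.0], [75.0, 53.0, 52.0], [75.0, 53.0, 52.0], [74.0, 52.0, 51.0], [75.0, 53.0, 51.0]]
[[333.45 225.03]
 [333.35 232.78]
 [333.2  245.05]
 [333.09 253.89]]
```

play_rows(deltas="0 0 0 0.0002 -0.002 0 255;0 0 0 -0.0008 0 0.0100 255;0 0 0 -0.0008 0 0.0100 255;0 0 0 -0.0004 0 0.005 255;0 0 0 0 0 0 255;0 0 0 0 0 0 255")

```text
time: 9.55
tcp_pos: [0.5926, -0.1004, 0.1252]
eef_rot: [[0.227, 0.974, 0.017], [0.971, -0.228, 0.076], [0.078, -0.001, -0.997]]
contact_force: [0.1, 0.7, -0.8]
width: 0.0137
```

```bash
python3 g.py .593 -.101 .0837; python3 - <<'E'
from h import *
im=arm.snapshot("side")[:,:,::-1];cv2.imwrite("pics/side9.png",im)
cv2.imwrite("pics/z9.png",cv2.resize(im[185:272,308:358],None,fx=7,fy=7,interpolation=cv2.INTER_LANCZOS4))
E
```

```text
t 9.55 tcp [ 0.5926 -0.1004  0.1252] y [ 0.974 -0.228 -0.001] z [ 0.0173  0.0762 -0.9969] F [ 0.13  0.72 -0.84] w 0.0137
delta tool [-0.0038  0.0005  0.0414]
```

View pics/z9.png

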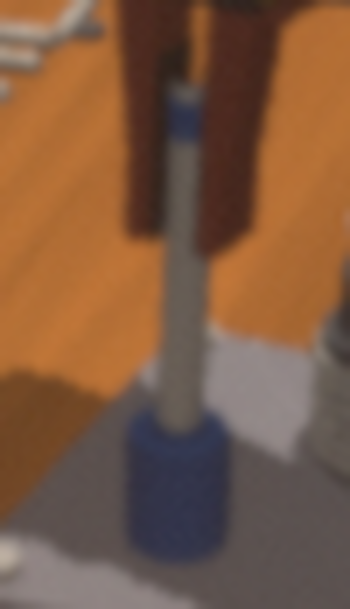

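The foot is centred over the cup mouth to within about 0.5 mm: pin u≈180 and cup u≈178 in the zoom. I'll descend in small steps and watch the force.

play_rows(deltas="0 0 0 -0.0002 0.0005 0.003 255;0 0 0 -0.0002 0 0.003 255;0 0 0 -0.0002 0 0.003 255;0 0 0 -0.0002 0 0.003 255;0 0 0 0 0 0 255")

```text
time: 10.1
tcp_pos: [0.5946, -0.1024, 0.1183]
eef_rot: [[0.229, 0.973, 0.022], [0.97, -0.23, 0.077], [0.08, 0.004, -0.997]]
contact_force: [-10.5, -1.3, 36.7]
width: 0.0137
```

Contact of about 37 N on the rim. I'll back up and look.

play_rows(deltas="0 0 0 0.0005 0 -0.006 255;0 0 0 0.0005 0 -0.006 255;0 0 0 0 0 0 255;0 0 0 0 0 0 255")

```text
time: 10.5
tcp_pos: [0.5932, -0.0999, 0.1252]
eef_rot: [[0.227, 0.974, 0.017], [0.971, -0.228, 0.076], [0.078, -0.0, -0.997]]
contact_force: [0.6, -0.2, -1.0]
width: 0.0134
```

```bash
python3 g.py .593 -.101 .0837; python3 - <<'E'
from h import *
im=arm.snapshot("side")[:,:,::-1];cv2.imwrite("pics/side10.png",im)
cv2.imwrite("pics/z10.png",cv2.resize(im[185:272,308:358],None,fx=7,fy=7,interpolation=cv2.INTER_LANCZOS4))
E
```

```text
t 10.5 tcp [ 0.5932 -0.0999  0.1252] y [ 0.974 -0.228 -0.   ] z [ 0.0175  0.0764 -0.9969] F [ 0.57 -0.15 -1.04] w 0.0134
delta tool [-0.0043  0.0001  0.0413]
```

View pics/z10.png

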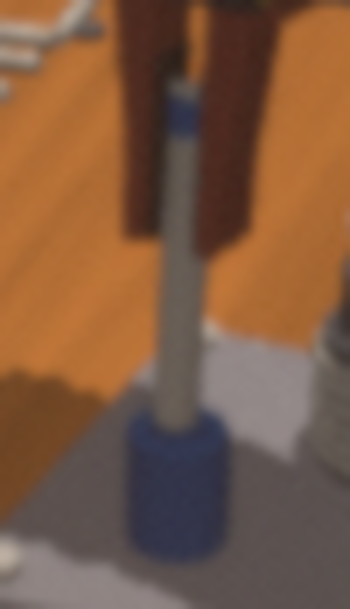

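play_rows(deltas="0 0 0 0 0 0 255;0 0 0 -0.0002 0 0.003 255;0 0 0 -0.0002 0 0.003 255;0 0 0 0 0 0 255", squeeze=50)

```text
time: 10.95
tcp_pos: [0.5933, -0.1002, 0.1197]
eef_rot: [[0.227, 0.974, 0.018], [0.971, -0.228, 0.077], [0.079, -0.0, -0.997]]
contact_force: [-1.8, -0.3, 3.7]
width: 0.0135
```

```bash
python3 - <<'E'
from h import *
for p in [(308.2-.44,296.6-.44)]:
    print(onz("side",[p],.12))
s=arm.state();print(s['tcp_pos'].round(4),s['contact_force'].round(1),s['torque'].round(3))
E
```

```text
[[0.55874311 0.16831703 0.12      ]]
[ 0.5933 -0.1002  0.1197] [-1.8 -0.3  3.7] [0.13  0.489 0.031]
```

The lateral force of about -2 N in x suggests the rim is pushing the tapered foot towards -x, so I'll sweep that way under light pressure.

play_rows(deltas="0 0 0 0 -0.0005 0.0005 255;0 0 0 0 -0.0005 0 255;0 0 0 0 0 0 255")

```text
time: 11.25
tcp_pos: [0.5931, -0.1001, 0.1197]
eef_rot: [[0.227, 0.974, 0.02], [0.971, -0.228, 0.076], [0.079, 0.002, -0.997]]
contact_force: [-0.9, -0.6, 5.3]
width: 0.0136
```

play_rows(deltas="0 0 0 0 -0.0005 0.001 255;0 0 0 0 -0.0005 0 255;0 0 0 0 0 0 255")

```text
time: 11.55
tcp_pos: [0.5929, -0.1001, 0.1196]
eef_rot: [[0.228, 0.974, 0.021], [0.971, -0.229, 0.076], [0.079, 0.004, -0.997]]
contact_force: [-1.4, 0.1, 10.1]
width: 0.0132
```

```bash
python3 - <<'E'
from h import *
im=arm.snapshot("side")[:,:,::-1];cv2.imwrite("pics/side11.png",im)
cv2.imwrite("pics/z11.png",cv2.resize(im[185:272,308:358],None,fx=7,fy=7,interpolation=cv2.INTER_LANCZOS4))
s=arm.state();print(s['tcp_pos'].round(4),s['contact_force'].round(1),s['torque'].round(3))
E
```

```text
[ 0.5929 -0.1001  0.1196] [-0.5 -0.3  9.8] [0.058 0.243 0.028]
```

View pics/z11.png

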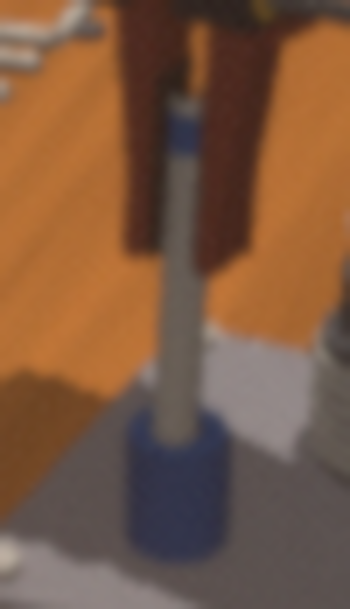

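The foot's front edge at (176,447) in the zoom overlaps the near rim, which puts the pin about 2.5 mm too far in +y. I'll lift, shift towards -y and lower again.

play_rows(deltas="0 0 0 0.0003 0 -0.004 255;0 0 0 -0.0013 0.0005 0 255;0 0 0 -0.0012 0 0 255;0 0 0 -0.0001 0 0.0015 255;0 0 0 -0.0002 0 0.002 255;0 0 0 -0.0002 0 0.002 255;0 0 0 0 0 0 255")

```text
time: 12.3
tcp_pos: [0.5916, -0.1027, 0.1189]
eef_rot: [[0.228, 0.974, 0.019], [0.97, -0.229, 0.078], [0.08, 0.001, -0.997]]
contact_force: [-6.5, 0.5, 23.7]
width: 0.0133
```

```bash
python3 - <<'E'
from h import *
im=arm.snapshot("side")[:,:,::-1];cv2.imwrite("pics/side12.png",im)
cv2.imwrite("pics/z12.png",cv2.resize(im[225:272,308:358],None,fx=12,fy=12,interpolation=cv2.INTER_LANCZOS4))
s=arm.state();print(s['tcp_pos'].round(4),s['contact_force'].round(1),s['torque'].round(3))
E
```

```text
[ 0.5916 -0.1027  0.1189] [-7.   0.6 22.9] [0.61  2.113 0.178]
```

View pics/z12.png

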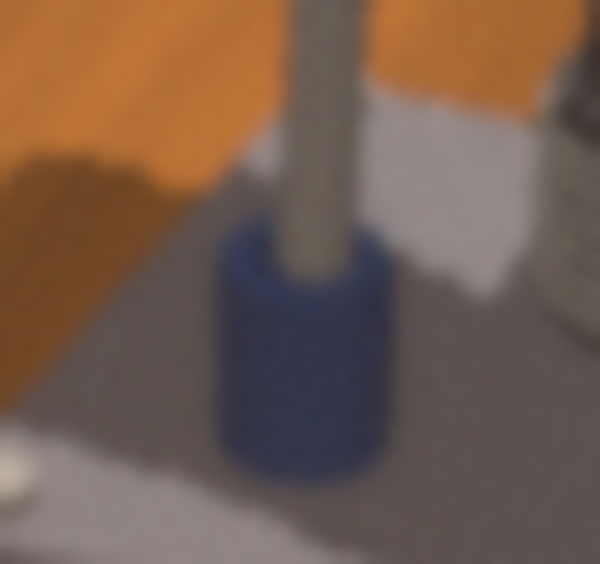

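In the zoom the foot (centre 314) is right of the cup centre (304.5) by 0.8 px, which is about 1.7 mm in -x. I'll ease off and shift +x.

play_rows(deltas="0 0 0 0 0 -0.0025 255;0 0 0 0 0.0008 0 255;0 0 0 0 0.0008 0 255;0 0 0 0 0 0.001 255;0 0 0 0 0 0.001 255;0 0 0 0 0 0 255")

```text
time: 12.95
tcp_pos: [0.5924, -0.1029, 0.1187]
eef_rot: [[0.228, 0.974, 0.017], [0.97, -0.228, 0.078], [0.08, -0.001, -0.997]]
contact_force: [-8.4, 0.2, 22.8]
width: 0.0134
```

```bash
python3 - <<'E'
from h import *
im=arm.snapshot("side")[:,:,::-1];cv2.imwrite("pics/side13.png",im)
cv2.imwrite("pics/z13.png",cv2.resize(im[225:272,308:358],None,fx=12,fy=12,interpolation=cv2.INTER_LANCZOS4))
s=arm.state();print(s['tcp_pos'].round(4),s['contact_force'].round(1),s['torque'].round(3))
E
```

```text
[ 0.5924 -0.103   0.1187] [-7.4  0.7 22.4] [0.613 2.348 0.264]
```

View pics/z13.png

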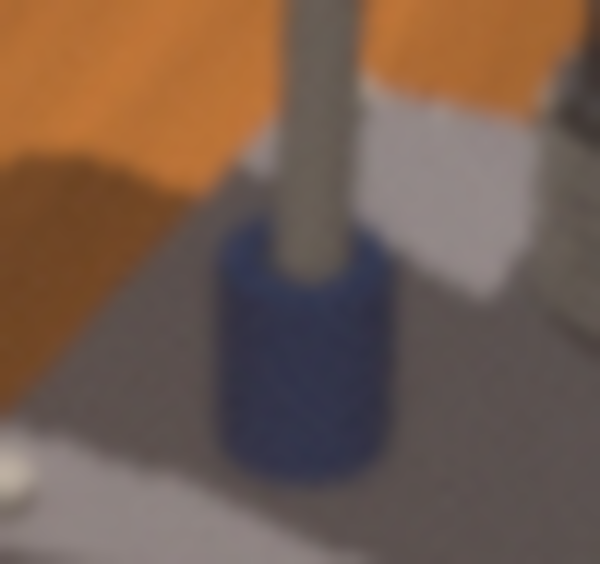

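play_rows(deltas="0 0 0 0.0003 0 -0.004 255;0 0 0 -0.001 0.0005 0 255;0 0 0 -0.001 0.0005 0 255;0 0 0 0 0 0 255;0 0 0 0 0 0 255")

```text
time: 13.5
tcp_pos: [0.5931, -0.1047, 0.1202]
eef_rot: [[0.227, 0.974, 0.017], [0.971, -0.228, 0.076], [0.078, -0.001, -0.997]]
contact_force: [0.0, 0.0, -0.8]
width: 0.0136
```

```bash
python3 - <<'E'
from h import *
im=arm.snapshot("side")[:,:,::-1];cv2.imwrite("pics/side14.png",im)
cv2.imwrite("pics/z14.png",cv2.resize(im[205:265,308:358],None,fx=10,fy=10,interpolation=cv2.INTER_LANCZOS4))
s=arm.state();print(s['tcp_pos'].round(4),s['contact_force'].round(1),s['torque'].round(3))
E
```

```text
[ 0.5932 -0.1047  0.1202] [-0.1 -0.5 -1. ] [-0.176  0.122  0.009]
```

View pics/z14.png

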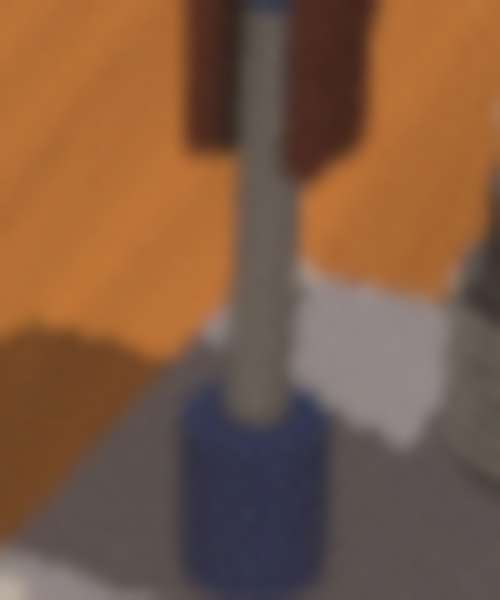

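The foot is clear, still about 1.2 mm too far towards -x, with y looking right. I'll shift and lower.

play_rows(deltas="0 0 0 0.0003 0.0012 0 255;0 0 0 0 0 0 255;0 0 0 -0.0001 0 0.0015 255;0 0 0 -0.0001 0 0.0015 255;0 0 0 0 0 0 255")

```text
time: 14.05
tcp_pos: [0.5946, -0.1051, 0.1177]
eef_rot: [[0.227, 0.974, 0.018], [0.971, -0.228, 0.076], [0.078, 0.0, -0.997]]
contact_force: [-0.1, -1.9, 0.1]
width: 0.0136
```

```bash
python3 - <<'E'
from h import *
im=arm.snapshot("side")[:,:,::-1];cv2.imwrite("pics/side15.png",im)
cv2.imwrite("pics/z15.png",cv2.resize(im[205:265,308:358],None,fx=10,fy=10,interpolation=cv2.INTER_LANCZOS4))
s=arm.state();print(s['tcp_pos'].round(4),s['contact_force'].round(1),s['torque'].round(3))
E
```

```text
[ 0.5946 -0.105   0.1177] [-0.1 -0.2 -0.8] [-0.377  0.016 -0.031]
```

View pics/z15.png

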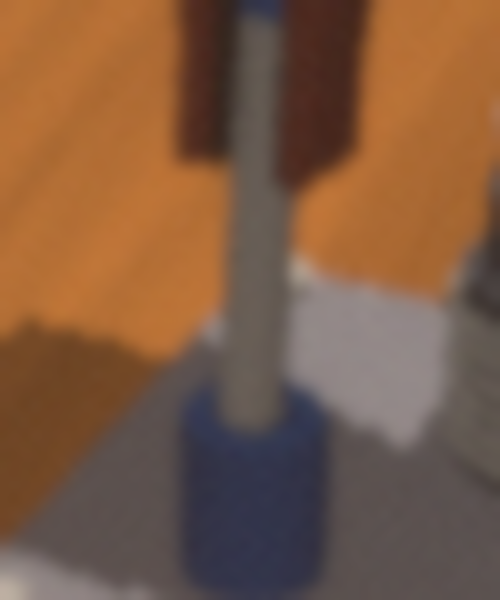

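No contact force at a height lower than before, so it is probably entering. I'll go on down slowly.

play_rows(deltas="0 0 0 -0.0001 0 0.0015 255;0 0 0 -0.0001 0 0.0015 255;0 0 0 -0.0001 0 0.0015 255;0 0 0 0 0 0 255")

```text
time: 14.5
tcp_pos: [0.5945, -0.1059, 0.113]
eef_rot: [[0.228, 0.973, 0.018], [0.971, -0.229, 0.075], [0.077, 0.001, -0.997]]
contact_force: [0.6, -4.7, 0.2]
width: 0.0136
```

It's in the hole. The wall pushes towards -y, so I'll ease that way while lowering.

play_rows(deltas="0 0 0 -0.0010 0 0.002 255;0 0 0 -0.0003 0 0.003 255;0 0 0 -0.0002 0 0.003 255;0 0 0 0 0 0 255")

```text
time: 14.9
tcp_pos: [0.5943, -0.1059, 0.1045]
eef_rot: [[0.228, 0.974, 0.018], [0.971, -0.228, 0.076], [0.078, 0.0, -0.997]]
contact_force: [1.1, -4.6, -1.8]
width: 0.0131
```

play_rows(deltas="0 0 0 -0.0008 0 0.003 255;0 0 0 -0.0003 0 0.004 255;0 0 0 -0.0003 0 0.004 255;0 0 0 0 0 0 255")

```text
time: 15.3
tcp_pos: [0.5941, -0.106, 0.0932]
eef_rot: [[0.227, 0.974, 0.018], [0.971, -0.228, 0.076], [0.078, -0.0, -0.997]]
contact_force: [2.2, -3.9, -4.2]
width: 0.013
```

play_rows(deltas="0 0 0 -0.0006 0 0.003 255;0 0 0 -0.0002 0 0.003 255;0 0 0 -0.0002 0 0.003 255;0 0 0 0 0 0 255")

```text
time: 15.7
tcp_pos: [0.5947, -0.1059, 0.0852]
eef_rot: [[0.227, 0.974, 0.019], [0.971, -0.228, 0.077], [0.079, 0.001, -0.997]]
contact_force: [0.7, -3.3, 2.2]
width: 0.0135
```

play_rows(deltas="0 0 0 -0.0001 0 0.002 255;0 0 0 -0.0001 0 0.002 255;0 0 0 0 0 0 255")

```text
time: 16.0
tcp_pos: [0.5949, -0.1058, 0.0823]
eef_rot: [[0.227, 0.974, 0.019], [0.971, -0.228, 0.078], [0.08, 0.001, -0.997]]
contact_force: [-2.3, -2.7, 13.0]
width: 0.013
```

```bash
python3 - <<'E'
from h import *
im=arm.snapshot("side")[:,:,::-1];cv2.imwrite("pics/side16.png",im)
cv2.imwrite("pics/z16.png",cv2.resize(im[185:285,300:420],None,fx=6,fy=6,interpolation=cv2.INTER_LANCZOS4))
s=arm.state();print(s['tcp_pos'].round(4),s['contact_force'].round(1),s['width'])
E
```

```text
[ 0.5949 -0.1058  0.0823] [-2.1 -1.7 13. ] 0.013227358479936962
```

View pics/z16.png

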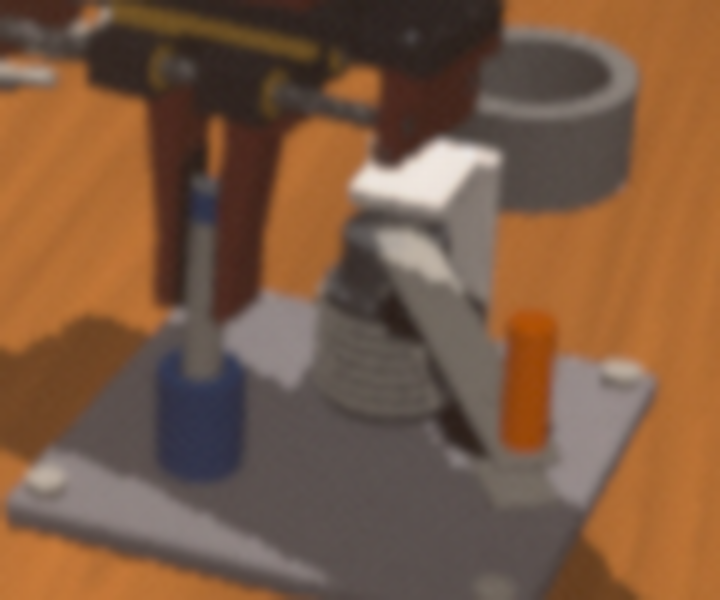

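It bottomed out: +13 N at the expected height, pin in the cup at (200,370) in the zoom. I'll open part-way to release.

play_rows(deltas="0 0 0 0 0 -0.001 200;0 0 0 0 0 0 170;0 0 0 0 0 0 150;0 0 0 0 0 0 150;0 0 0 0 0 0 150;0 0 0 0 0 0 150")

```text
time: 16.65
tcp_pos: [0.5941, -0.1061, 0.0818]
eef_rot: [[0.227, 0.974, 0.018], [0.971, -0.228, 0.077], [0.079, -0.0, -0.997]]
contact_force: [-0.3, -0.6, 0.1]
width: 0.0359
```

```bash
python3 - <<'E'
from h import *
im=arm.snapshot("side")[:,:,::-1];cv2.imwrite("pics/side17.png",im)
cv2.imwrite("pics/z17.png",cv2.resize(im[185:285,300:420],None,fx=6,fy=6,interpolation=cv2.INTER_LANCZOS4))
s=arm.state();print(s['time'],s['tcp_pos'].round(4),s['contact_force'].round(1),s['width'])
print(proj("side",[[.5946,-.101,.111],[.5946,-.101,.124]]))
E
```

```text
16.7 [ 0.5941 -0.1062  0.0818] [-0.5  0.1  0.4] 0.03639397634187889
[[333.50734088 220.28748589]
 [333.57698135 214.61404897]]
```

View pics/z17.png

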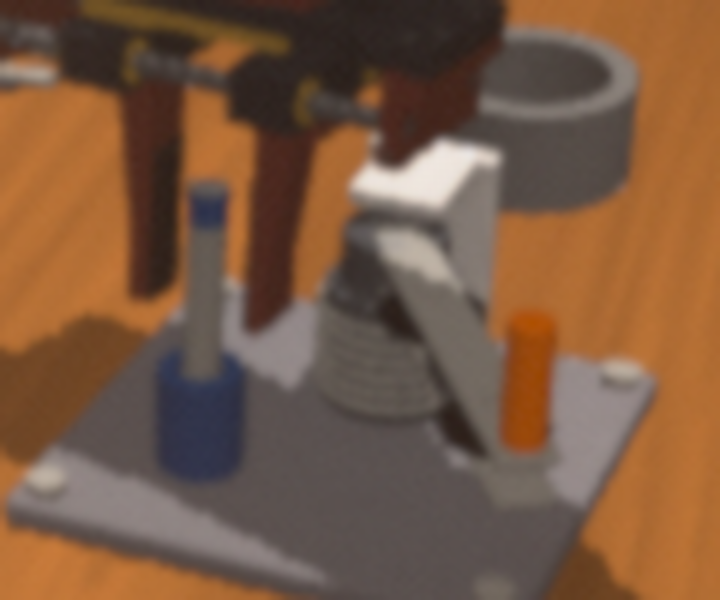

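The pin is released, upright and fully down: its top is at (208,188) in the zoom, within 0.3 px of the prediction for a foot at z=14 mm. I'll rise, untilt and turn the jaws tangential to the cage arm.

play_rows(deltas="0 0 0 0.0008 0 -0.010 150;0 0 0 0.0016 0 -0.02 150;0 0 0 0.0024 0 -0.03 150;0 0 0 0.0024 0 -0.03 150;0 0 0 0.0016 0 -0.02 150;0 -4.5 0 0 0 0 150;0 0 -8.2 0 0 0 150;0 0 -8.2 0 0 0 150;0 0 -8.2 0 0 0 150;0 0 -8.2 0 0 0 150;0 0 -8.2 0 0 0 150;0 0 0 0 0 0 150")

```text
time: 17.9
tcp_pos: [0.5943, -0.1065, 0.1931]
eef_rot: [[-0.467, 0.884, 0.001], [0.884, 0.467, 0.0], [-0.0, 0.001, -1.0]]
contact_force: [-0.0, 0.2, 0.4]
width: 0.0358
```

```bash
python3 g.py .472 -.035 .19; python3 - <<'E'
from h import *
for n in("side","top"):
    im=arm.snapshot(n)[:,:,::-1];cv2.imwrite(f"pics/{n}18.png",im)
E
```

```text
t 17.9 tcp [ 0.5943 -0.1065  0.1931] y [0.884 0.467 0.001] z [ 8.e-04  2.e-04 -1.e+00] F [-0.03  0.15  0.39] w 0.0358
delta tool [ 0.1203 -0.0747  0.003 ]
```

View pics/side18.png

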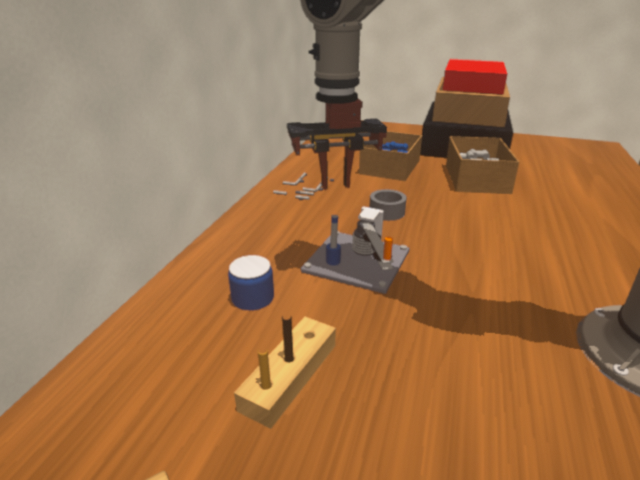

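play_rows(deltas="0 0 0 0.02 -0.0125 0 100;0 0 0 0.02 -0.0125 0 100;0 0 0 0.02 -0.0125 0 100;0 0 0 0.02 -0.0125 0 100;0 0 0 0.02 -0.0125 0 100;0 0 0 0.0203 -0.0122 0 100;0 0 0 0 0 0 100;0 0 0 0 0 0 100", squeeze=20)

```text
time: 18.8
tcp_pos: [0.4725, -0.0345, 0.1928]
eef_rot: [[-0.465, 0.885, 0.001], [0.885, 0.465, 0.0], [-0.0, 0.001, -1.0]]
contact_force: [-0.2, 0.1, -0.1]
width: 0.0531
```

```bash
python3 g.py .472 -.036 .097; python3 - <<'E'
from h import *
im=arm.snapshot("side")[:,:,::-1];cv2.imwrite("pics/side19.png",cv2.resize(im[140:290,300:440],None,fx=4,fy=4,interpolation=cv2.INTER_CUBIC))
E
```

```text
t 18.8 tcp [ 0.4725 -0.0345  0.1928] y [0.885 0.465 0.001] z [ 1.2e-03  3.0e-04 -1.0e+00] F [-0.24  0.1  -0.1 ] w 0.0531
delta tool [-0.001  -0.0012  0.0958]
```

View pics/side19.png

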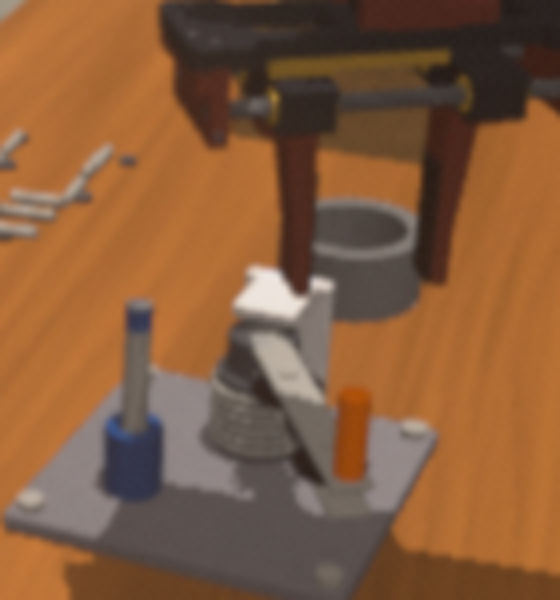

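The fingers (295 and 437 in the zoom) straddle the knob's line. I'm descending around it.

play_rows(deltas="0 0 0 -0.001 -0.001 0.025 100;0 0 0 0 0 0.025 100;0 0 0 0 0 0.025 100;0 0 0 0 0 0.015 100;0 0 0 0 0 0.0055 100;0 0 0 0 0 0 100")

```text
time: 19.45
tcp_pos: [0.4719, -0.0366, 0.0963]
eef_rot: [[-0.465, 0.885, -0.001], [0.885, 0.465, -0.001], [-0.0, -0.001, -1.0]]
contact_force: [0.3, -0.1, 0.4]
width: 0.0534
```

```bash
python3 g.py .472 -.036 .097; python3 - <<'E'
from h import *
im=arm.snapshot("side")[:,:,::-1];cv2.imwrite("pics/side20.png",cv2.resize(im[160:290,310:430],None,fx=4.6,fy=4.6,interpolation=cv2.INTER_CUBIC))
E
```

```text
t 19.45 tcp [ 0.4719 -0.0366  0.0963] y [ 0.885  0.465 -0.001] z [-1.e-03 -7.e-04 -1.e+00] F [ 0.34 -0.12  0.37] w 0.0534
delta tool [ 0.0005  0.0004 -0.0007]
```

View pics/side20.png

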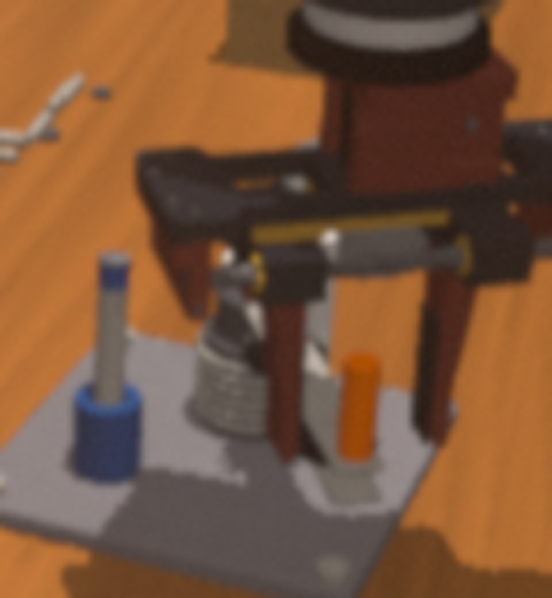

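play_rows(deltas="0 0 0 0 0 0 180;0 0 0 0 0 0 210;0 0 0 0 0 0 235;0 0 0 0 0 0 255;0 0 0 0 0 0 255;0 0 0 0 0 0 255;0 0 0 0 0 0 255;0 0 0 0 0 0 255", squeeze=20)

```text
time: 20.3
tcp_pos: [0.4717, -0.0359, 0.097]
eef_rot: [[-0.467, 0.884, 0.0], [0.884, 0.467, 0.0], [0.0, 0.0, -1.0]]
contact_force: [-1.3, -0.1, 3.6]
width: 0.0156
```

Knob gripped at 15.6 mm opening, at radius 0.1496 m from the pivot, which matches 150 mm. I'll swing along the arc at 4° per row.

play_rows(deltas="0 0 2 -0.0001 0.0052 0 255;0 0 4 -0.0004 0.0105 0 255;0 0 4 -0.0004 0.0105 0 255;0 0 4 -0.0004 0.0105 0 255;0 0 4 -0.0004 0.0105 0 255;0 0 4 -0.0004 0.0105 0 255;0 0 0 0 0 0 255")

```text
time: 21.0
tcp_pos: [0.527, -0.0194, 0.0969]
eef_rot: [[-0.101, 0.995, -0.001], [0.995, 0.101, -0.0], [-0.0, -0.001, -1.0]]
contact_force: [-4.7, 0.7, 9.6]
width: 0.0158
```

```bash
cat >k.py <<'E'
from h import *
s=arm.state();p=s['tcp_pos']-np.array([.5414,-.1683,0]);a=np.arctan2(p[1],p[0])
print(s['tcp_pos'].round(4),"F",s['contact_force'].round(1),"w",s['width'].round(4),"r",np.hypot(*p[:2]).round(4),"q",round(2.18-.127-a,3),"tan ang of y",np.degrees(np.arctan2(s['eef_rot'][1,1],s['eef_rot'][0,1])).round(1),"vs",np.degrees(a-np.pi/2).round(1))
t=np.array([p[1],-p[0],0])/np.hypot(*p[:2]);print("F tangential",(s['contact_force']@t).round(2),"radial",(s['contact_force'][:2]@p[:2]/np.hypot(*p[:2])).round(2))
E
python3 k.py
```

```text
Traceback (most recent call last):
  File "k.py", line 3, in <module>
    print(s['tcp_pos'].round(4),"F",s['contact_force'].round(1),"w",s['width'].round(4),"r",np.hypot(*p[:2]).round(4),"q",round(2.18-.127-a,3),"tan ang of y",np.degrees(np.arctan2(s['eef_rot'][1,1],s['eef_rot'][0,1])).round(1),"vs",np.degrees(a-np.pi/2).round(1))
                                                                    ^^^^^^^^^^^^^^^^
AttributeError: 'float' object has no attribute 'round'
```

```bash
sed -i "s/s\['width'\].round(4)/round(s['width'],4)/" k.py; python3 k.py
```

```text
[ 0.527  -0.0194  0.0969] F [-4.7  0.7  9.6] w 0.0158 r 0.1496 q 0.386 tan ang of y 5.8 vs 5.5
F tangential -4.57 radial 1.13
```

play_rows(deltas="0 0 4 -0.0004 0.0105 -0.0005 255;0 0 4 -0.0004 0.0105 -0.0005 255;0 0 4 -0.0004 0.0105 0 255;0 0 4 -0.0004 0.0105 0 255;0 0 4 -0.0004 0.0105 0 255;0 0 0 0 0 0 255")

```text
time: 21.6
tcp_pos: [0.5778, -0.0232, 0.097]
eef_rot: [[0.244, 0.97, -0.003], [0.97, -0.244, 0.0], [-0.001, -0.003, -1.0]]
contact_force: [-5.5, 2.4, 2.3]
width: 0.0154
```

```bash
python3 k.py
```

```text
[ 0.5778 -0.0232  0.097 ] F [-5.5  2.4  2.3] w 0.0154 r 0.1496 q 0.728 tan ang of y -14.1 vs -14.1
F tangential -5.94 radial 0.93
```

play_rows(deltas="0 0 4 -0.0004 0.0105 0 255;0 0 4 -0.0004 0.0105 0 255;0 0 2 -0.0001 0.0052 0 255;0 0 1 0 0.0026 0 255;0 0 0 0 0 0 255")

```text
time: 22.1
tcp_pos: [0.6042, -0.0326, 0.0971]
eef_rot: [[0.423, 0.906, -0.003], [0.906, -0.423, 0.001], [-0.001, -0.003, -1.0]]
contact_force: [-4.5, 2.6, 1.6]
width: 0.0153
```

```bash
python3 k.py
```

```text
[ 0.6042 -0.0326  0.0971] F [-4.5  2.6  1.6] w 0.0153 r 0.1495 q 0.916 tan ang of y -25.0 vs -24.9
F tangential -5.18 radial 0.48
```

play_rows(deltas="0 0 1 0 0.0026 0 255;0 0 1 0 0.0026 0 255;0 0 0 0 0 0 255")

```text
time: 22.4
tcp_pos: [0.6088, -0.0348, 0.0971]
eef_rot: [[0.455, 0.891, -0.003], [0.891, -0.455, 0.001], [-0.001, -0.003, -1.0]]
contact_force: [-4.7, 2.9, 0.2]
width: 0.0158
```

```bash
python3 k.py
```

```text
[ 0.6088 -0.0348  0.0971] F [-4.7  2.9  0.2] w 0.0158 r 0.1496 q 0.95 tan ang of y -27.0 vs -26.8
F tangential -5.53 radial 0.51
```

play_rows(deltas="0 0 0.5 0 0.0013 0 255;0 0 0.5 0 0.0013 0 255;0 0 0 0 0 0 255")

```text
time: 22.7
tcp_pos: [0.6109, -0.0358, 0.0971]
eef_rot: [[0.47, 0.883, -0.003], [0.883, -0.47, 0.001], [-0.001, -0.003, -1.0]]
contact_force: [-5.3, 2.6, 0.9]
width: 0.0157
```

```bash
python3 k.py
```

```text
[ 0.6109 -0.0358  0.0971] F [-5.3  2.6  0.9] w 0.0157 r 0.1496 q 0.966 tan ang of y -28.0 vs -27.7
F tangential -5.87 radial -0.11
```

play_rows(deltas="0 0 0.5 0 0.0013 0 255;0 0 0.5 0 0.0013 0 255;0 0 0 0 0 0 255")

```text
time: 23.0
tcp_pos: [0.6123, -0.0367, 0.097]
eef_rot: [[0.485, 0.875, -0.005], [0.875, -0.485, 0.002], [-0.001, -0.005, -1.0]]
contact_force: [-8.7, 3.9, 3.4]
width: 0.0159
```

```bash
python3 k.py
```

```text
[ 0.6123 -0.0367  0.097 ] F [-8.7  3.9  3.4] w 0.0159 r 0.1495 q 0.977 tan ang of y -29.0 vs -28.3
F tangential -9.51 radial -0.68
```

Contact: the tangential force jumped from 5.9 to 9.5 N at q≈0.977. I'll add one small step for margin, then check.

play_rows(deltas="0 0 0.3 0 0.001 0 255;0 0 0 0 0 0 255;0 0 0 0 0 0 255;0 0 0 0 0 0 255;0 0 0 0 0 0 255")

```text
time: 23.5
tcp_pos: [0.6127, -0.0369, 0.097]
eef_rot: [[0.489, 0.872, -0.006], [0.872, -0.489, 0.002], [-0.001, -0.006, -1.0]]
contact_force: [-9.7, 4.8, 6.0]
width: 0.0155
```

```bash
python3 k.py; python3 - <<'E'
from h import *
im=arm.snapshot("side")[:,:,::-1];cv2.imwrite("pics/side21.png",cv2.resize(im[160:290,300:420],None,fx=4.6,fy=4.6,interpolation=cv2.INTER_CUBIC))
E
```

```text
[ 0.6127 -0.0369  0.097 ] F [-9.7  4.8  6. ] w 0.0155 r 0.1495 q 0.979 tan ang of y -29.3 vs -28.5
F tangential -10.79 radial -0.39
```

View pics/side21.png

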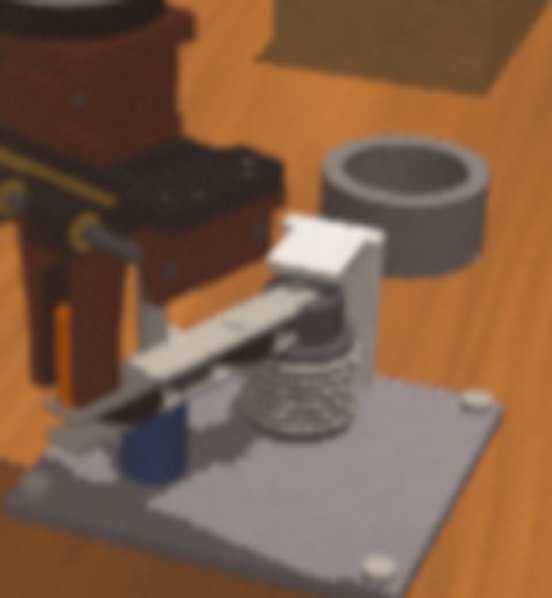

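```bash
python3 - <<'E'
from workcell import arm
print(arm.close_job())
E
```

```text
the job is handed in; nothing more can be done
None
```

I put the pin in the blue cup, let go of it, and swung the cage arm onto it. The job was handed in at about 23.5 s with the gripper still holding the orange knob. No verdict came back, so what follows rests on my own checks.

**Pin:** After release, the side picture put the pin's top and band within 0.3 px of where they should be for a foot on the cup floor, and the pin stood upright. The fingers opened clear of it and did not go near it again.

**Cage arm:** Worked out from the TCP position, the arm ended at q ≈ 0.98 rad with the knob at radius 0.1495 m, and it was still. The sideways force at the knob rose from 5.9 N, which is the spring alone, to 10.8 N. That leaves about 5 N at the knob, or roughly 8 N on the pin. The grip on the knob was set to 20 N.

**What went wrong or stayed unsure:**
- The pin swung about 4.5° in the jaws while I lifted it. I corrected that by tilting the tool.
- The first attempts to insert the pin landed on the cup rim, at up to 37 N and below the 120 N wrist limit. I found the hole after shifting it a few millimetres.
- The side camera disagreed with the top camera by about 2–6 mm.
- In the last picture the gripper partly hides the pin, so its final tilt is judged only from the part that shows and from the arm angle.
- I did not look at the rods, can or tape again at the end. In the pictures taken mid-task they had not moved.

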